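Key a drive pulley onto its upright spindle

TASK

Fit the pulley to the drive stand: take the flat-sided steel key out of the wooden rack and drop it upright, all the way down, into the slot in the side of the stand's upright spindle, then slide the pulley on, boss upwards, with its keyway over the key, until it sits fully home on the spindle's collar. The spindle may stand turned either way, so look or feel for its slot. Leave the round pin in the rack and do not disturb the other things on the bench.

Things in the scene. Friction and masses are not known exactly. Their poses are not given: they have to be found in the camera images.
- stand: drive stand, fixed: grey base plate 110x110x10 mm, on it an upright steel spindle on the axis through its centre. Origin: plate's underside, on the worktop; z up. The spindle turns stiffly (0.6 N m) and stays where left. A key slot in its side faces the stand's own -x give or take 0.8 rad about the vertical: that angle is not reported, it must be seen or felt
- post_top (a point): point on the spindle's axis at its top face, 104 mm above the worktop; axes as the stand's. Above the collar the spindle is 32 mm in diameter, the top 4 mm tapering to 26 mm. The key slot is 13 mm wide, open at the top (sharp edges, no bevel) and outwards; its back wall is 4 mm from the axis
- collar_top (a point): point on the spindle's axis at the top of its collar (64 mm diameter), 45 mm above the worktop. In the collar the slot goes on as a closed pocket, 13 mm wide, from 4 to 22 mm from the axis, outer rim bevelled; its floor is 20 mm above the worktop. A fully dropped key has its centre about 13 mm from the axis and its top at 95 mm, 9 mm below the spindle's top
- key: plain steel bar 16 (x) by 11 (y) by 75 mm (z, upright), 0.1 kg, ends bevelled 1 mm. Origin: centre of its lower end. Same after a half turn. It stands in one of the rack's two pockets, sunk 25 mm, its top 85 mm above the worktop, with 1 mm of play all round. In the spindle's slot its x lies along the radius, with 1 mm of play each side
- key_rack: wooden block 140 (x) by 60 (y) by 35 mm tall, fixed, with two rectangular pockets 40 mm either side of its centre along its x, 25 mm deep; one holds the key, the other the round pin. Origin: centre of its underside
- pin: round steel pin, 11 mm in diameter, 75 mm tall, standing in the rack's other pocket; to be left there. Origin: centre of its lower end
- pulley: aluminium belt pulley, 55 mm tall, 0.4 kg, boss up: grooved rim 100 mm in diameter, 24 mm thick, above it a round boss 56 mm in diameter to grip. Bore 34 mm with a keyway 13.4 mm wide on its own -x side, 23.5 mm deep from the axis; lower mouth bevelled 3 mm high by 1.5 to 2 mm. Origin: on the axis at the underside (45 mm above the worktop when home)
- glue_bottle: the white glue bottle with an orange nozzle, 52 mm diameter, 142 mm tall, standing behind the work
- cup: a printed white plastic cup, 76 mm diameter, 98 mm tall, standing at the back left
- red_float: a red sanding block, 76x107x35 mm, at the back right
- stick: a wooden modelling stick, 170 mm long, 9 mm thick, lying to the left of the stand
- loop_tool: a wire loop clay tool, 168 mm long, 14 mm thick, lying to the right of the stand

How it is judged (in metres and radians):
On the way, in this order (a step that is already met when the one before it is completed fails the run):
1. the key stands in the spindle's slot, on the pocket's floor (height (world z) of key below 0.024 m and horizontal distance between key and post_top between 0.009 and 0.017 m and angle between key's own z axis and vertical below 0.12 rad), for 0.2 s.
2. the pulley is on the spindle, over the key, down on the collar (all of step 1 and height (world z) of pulley between 0.04 and 0.048 m and horizontal distance between pulley and post_top below 0.004 m and angle between pulley's own z axis and vertical below 0.05 rad), for 0.2 s.
At the end, for the whole second after the job is handed in: Pulley at rest upright on the collar (underside within 3 mm of it, axis within 4 mm of the spindle's, tilt under 0.05 rad); key at rest in the slot (centre 9 to 17 mm from the axis, lower end within 4 mm of the pocket floor, tilt under 0.12 rad). Pin moved under 20 mm, other things under 30 mm (all of step 2 and linear speed of each of pulley, key below 0.01 m/s); the robot touches nothing.
It fails at once if the round pin is taken out or displaced by more than 20 mm (distance of pin from where it was at the start of the episode above 0.02 m).
It fails at once if another loose thing on the bench is displaced by more than 30 mm (distance of any of glue_bottle, cup, red_float, stick, loop_tool from where it was at the start of the episode above 0.03 m).
It also fails if it takes over 72 s, if anything falls off the work surface, if the arm or the gripper's body presses on something with over 40 N, if the wrist force passes 120 N, or if a joint passes its speed limit or range.

ROBOT

A 6-joint arm with a two-finger parallel gripper is mounted at the origin on a cart in front of the work surface, level with it; the furniture and walls round the work are solid. World frame = base frame: x ahead of the robot, y to its left, z up, the work surface at z = 0. Lengths are in mm, angles in rad, forces in N, time in s.
With the tool pointing down it reaches from about 325 to 925 mm from the base axis. Payload 3.1 kg.
Tool frame: the origin (TCP) lies midway between the tips of the shut fingers; the grasp point (between the pads) lies 19 mm behind it; z points along the fingers, y is the line along which they close (so a half turn about z gives the same grasp; the last joint's range is limited). The gripper opens to 85 mm and grips with 20 to 120 N. Pads are 22 mm wide; open, the fingers measure 114 mm over their backs; the gripper's body (76 mm by 85 mm) begins 54 mm behind the grasp point. The pads swing forward as they close: fully open they stand 13 mm farther back than shut.
Start: joints at [-0.112, 0.217, 1.613, -0, 1.311, -0.112], TCP at [625.011, 0.021, 231.3] pointing down, gripper open.
Joint ranges: [-2.75, 2.75], [-0.78, 2.1], [0.31, 2.55], [-1.13, 4.27], [0.13, 2.63], [-2.58, 2.58]. Speed limits (rad/s): [2.79, 2.79, 3.14, 3.14, 3.14, 3.14].

INTERFACE

Orientations are given as a unit quaternion [w, x, y, z].
In Python, from station import arm gives the robot as it stands.
- The arm moves only by the shell command python3 -m pendant 'ROWS' [OPENING] [FORCE]. ROWS is JSON, one flat list of numbers, 4 for each row, row after row: the shift along the tool's x, y, z in m, then the turn about the tool's z in degrees. In form: [dx, dy, dz, twist, dx, dy, dz, twist, ...]. A call has 1 to 12 rows; each row shifts and turns the commanded pose from where the row before left it, along the tool's axes as they then stand; what a row does not reach is not made up. A row lasts 1/10 s, in which the tool goes at most 50 mm and 8.59 degrees, less where a joint would pass 70% of its speed; a pose out of reach is approached as far as the arm can. A call with a gripper value outside its range is refused whole. OPENING is the opening, from -1 (shut) to 1 (fully open), set as the call begins (- or left out, the last holds). The fingers move at their own pace and stop on an object; FORCE is the grip in N (left out, the last holds). Time passes only in rows, so rows that do not move let the fingers close. It gives the time, the measured TCP pose, the force, the opening and the grip force at its end, in the units of the state.
- arm.get_state(): the state, without advancing time (a new reading comes with each control period).
- arm.grab_frame(name): name is "scene" or "side" or "wrist"; returns (picture, depth): 384x512x3 uint8, red, green, blue; 384x512 float32, mm along the optical axis (not along the pixel's ray), 0 where there is no reading.
- arm.camera_model(name): a dict with "K" (3x3 intrinsics, pixels), "rvec" (rotation vector, rad) and "tvec" (3), from world to camera coordinates, as OpenCV has them. Camera axes: x right, y down, z forward; pixel columns grow to the right and rows downward; lengths in mm; the calibration is good to about 2 mm. The wrist camera is an equidistant fisheye: a pixel r from the principal point sees the ray r / f radians off the axis. A picture is of the moment at which its call begins: read the wrist's pose just before it. camera_model takes no time and is no camera call; for the wrist camera it gives the pose at the moment of the call.
- arm.hand_in(): hands the job in; it is judged then, once.
Trained networks look in the newest picture that a camera, given by its name, has taken for a name from the list of things; names that differ only in an ending like _2 or _b are one class to them, and where a whole thing is asked for, a point or a joint stands for the part that bears it (a point fixed in the world has none). Each returns a list of dicts, best first, with "conf" (0 to 1); they miss things now and then, are a little off and sometimes report something else, mostly with a low value. They report only what shows in the picture. A call takes as long as a camera call.
- arm.look_for(target, camera): "at" ([column, row] in pixels, amid what is visible of it).
- arm.outline_of(target, camera): "pixels" (384x512 bool, what is visible of it) and "at" ([column, row] in pixels, amid what is visible of it).
The state is a dict: "t": time; "joint_pos": joint angles; "joint_velocities": joint speeds; "effort": joint torques, N m; "position": TCP position; "ee_rot": TCP orientation; "contact_force": force on the tool from outside, world axes, zero at the start; "ft_torque": the same for the moment, N m; "finger_gap": finger opening in mm; "finger_force": force on a finger pad.
Only numpy, scipy, OpenCV 4.12 (cv2) and the standard library are available. Lean on these libraries where they do the work, as an engineer would, in place of code of your own. Each camera call takes 0.05 s, during which the arm holds its last target. There are 200 camera calls.

## Working session

There is one attempt and no reset: what is moved stays moved. The work goes in short steps, Python scripts to look and compute and a shell command to move; the robot and the scene stay as the last step left them, time stands still between calls to the robot, and variables do not carry over. Pictures are saved under pics/ and viewed, at most 13 in all, crops included, and the job is handed in when it is done.

```bash
ls; mkdir -p pics; cat > h.py <<'E'
import numpy as np, cv2
from station import arm
def grab(n):
    m=arm.camera_model(n); im,d=arm.grab_frame(n); return im,d,m
def world(m,d,px):
    """pixels Nx2 (col,row) with depth -> world points (pinhole)"""
    K=np.array(m["K"]);R=cv2.Rodrigues(np.array(m["rvec"],float))[0];t=np.array(m["tvec"],float).ravel()
    px=np.asarray(px,int);z=d[px[:,1],px[:,0]];ok=z>0;px=px[ok];z=z[ok]
    c=np.c_[(px[:,0]-K[0,2])/K[0,0]*z,(px[:,1]-K[1,2])/K[1,1]*z,z]
    return (c-t)@R
E
python3 - <<'E'
from h import *
ims=[]
for c in ("scene","side"):
    im,d,m=grab(c); ims.append(im)
    np.savez(f"{c}.npz",im=im,d=d)
    for n in ("stand","key","pin","key_rack","pulley"):
        r=arm.outline_of(n,c)
        for q in r[:2]:
            ys,xs=np.nonzero(q["pixels"]); P=world(m,d,np.c_[xs,ys])
            print(c,n,round(q["conf"],2),np.round(q["at"]),len(xs),"med",np.round(np.median(P,0)),"lo",np.round(np.percentile(P,2,axis=0)),"hi",np.round(np.percentile(P,98,axis=0)))
    print(m["K"][0],m["tvec"])
cv2.imwrite("pics/a.png",cv2.cvtColor(np.vstack(ims)[:, :],cv2.COLOR_RGB2BGR)[:, :]) if 0 else None
for c,im in zip(("scene","side"),ims): cv2.imwrite(f"pics/{c}1.png",cv2.cvtColor(im,cv2.COLOR_RGB2BGR))
s=arm.get_state();print(s)
E
```

```text
pics
scene stand 0.68 [247. 220.] 1555 med [568.  17.  16.] lo [524. -27.   2.] hi [662.  87. 106.]
scene key 0.66 [177. 182.] 101 med [532. 240.  64.] lo [526. 237.  40.] hi [542. 248.  87.]
scene pin 0.53 [152. 196.] 96 med [454. 247.  55.] lo [450. 242.   2.] hi [514. 330.  87.]
scene pulley 0.8 [345. 280.] 1645 med [ 535. -280.   26.] lo [ 506. -320.    4.] hi [ 587. -229.   57.]
[428.48231637   0.         253.6521158 ] [-360.46710969  342.84949017  716.58181546]
side stand 0.91 [245. 221.] 1915 med [583.  46.  14.] lo [530. -17.   3.] hi [640.  89. 104.]
side key 0.54 [270. 285.] 178 med [537. 248.  66.] lo [529. 240.  35.] hi [545. 250.  87.]
side pin 0.43 [311. 285.] 96 med [458. 252.  66.] lo [453. 247.  37.] hi [462. 254.  87.]
side pin 0.28 [214. 154.] 148 med [ 662. -231.   16.] lo [ 645. -262.    1.] hi [ 685. -212.   31.]
side key_rack 0.75 [287. 301.] 2328 med [497. 261.  35.] lo [430. 217.   3.] hi [566. 279.  38.]
side pulley 0.93 [253. 142.] 825 med [ 554. -252.   25.] lo [ 510. -301.    3.] hi [ 600. -225.   56.]
[428.37697908   0.         255.11218085] [ 553.69799575   33.54042804 1053.12522672]
{'t': 0.6, 'joint_pos': array([-1.12215189e-01,  2.16858328e-01,  1.61335807e+00, -2.04597717e-05,
        1.31131959e+00, -1.12212818e-01]), 'joint_velocities': array([ 0.00020868, -0.0002813 ,  0.00073194, -0.00082196,  0.00148073,
        0.00080439]), 'effort': array([-2.95262307e-04, -3.96588707e+01, -3.04030859e+01, -2.39527890e-04,
        1.12945458e-03, -1.71591658e-06]), 'position': array([6.25028582e+02, 3.40533650e-03, 2.31348076e+02]), 'ee_rot': array([2.83161951e-05, 7.07105763e-01, 7.07107798e-01, 9.93429728e-06]), 'contact_force': array([ 0.16617374, -0.35875302,  0.17236781]), 'ft_torque': array([ 0.01413992,  0.02360484, -0.0104348 ]), 'finger_force': 0.0, 'finger_gap': 85.17422914642403}
```

View pictures.

```bash
python3 - <<'E'
import numpy as np,cv2
a=np.load("scene.npz")["im"];b=np.load("side.npz")["im"]
f=lambda x:cv2.resize(x,None,fx=3.0,fy=3.0,interpolation=cv2.INTER_CUBIC)
A=f(a[120:310,120:385])[:, :];B=f(b[100:320,180:380])
cv2.imwrite("pics/s1.png",cv2.cvtColor(A,cv2.COLOR_RGB2BGR));cv2.imwrite("pics/d1.png",cv2.cvtColor(B[:600],cv2.COLOR_RGB2BGR))
E
```

```text
(no output)
```

View pics/s1.png

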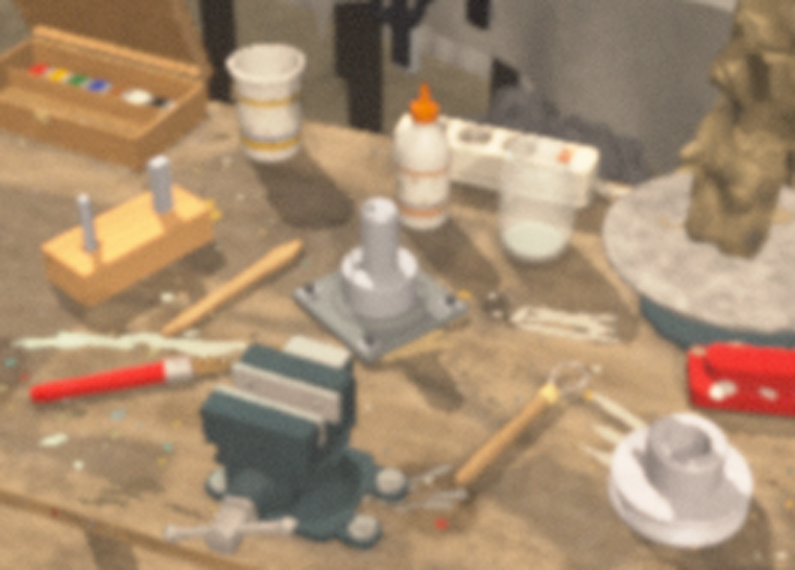

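View pics/d1.png

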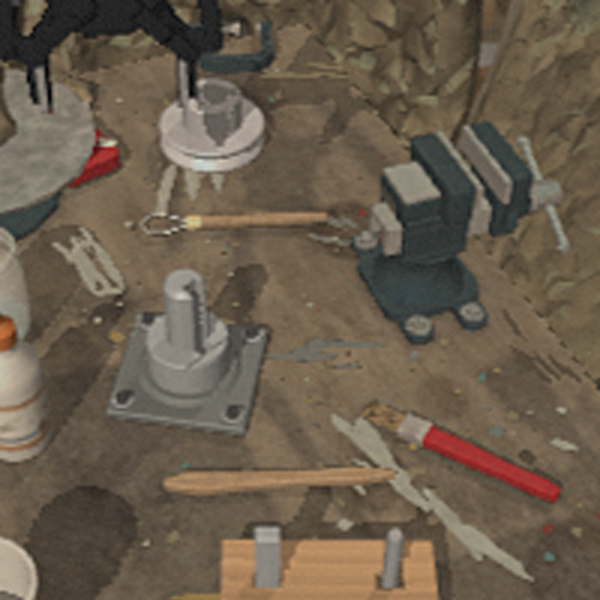

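The scene and side views agree. The key is the flat-sided bar in the rack's far pocket (scene about 177,182; side about 270,285), and the pin is in the near one. The spindle is at scene 247,220, with its slot facing the robot and somewhat left (right flank in the side view). The pulley is boss up at scene 345,280. Next come the wrist measurements.

```bash
cat >> h.py <<'E'
def wray(m,px):
    K=np.array(m["K"]);px=np.asarray(px,float);u=(px[:,0]-K[0,2])/K[0,0];v=(px[:,1]-K[1,2])/K[1,1]
    th=np.hypot(u,v)+1e-9;s=np.tan(th)/th
    return np.c_[u*s,v*s,np.ones(len(u))]
def wworld(m,d,px):
    R=cv2.Rodrigues(np.array(m["rvec"],float))[0];t=np.array(m["tvec"],float).ravel()
    px=np.asarray(px,int);z=d[px[:,1],px[:,0]];ok=z>0;c=wray(m,px[ok])*z[ok][:,None]
    return (c-t)@R
def project(m,P,fish=False):
    R=cv2.Rodrigues(np.array(m["rvec"],float))[0];t=np.array(m["tvec"],float).ravel();K=np.array(m["K"])
    c=np.asarray(P,float)@R.T+t;u=c[:,0]/c[:,2];v=c[:,1]/c[:,2]
    if fish: r=np.hypot(u,v);s=np.arctan(r)/r;u,v=u*s,v*s
    return np.c_[u*K[0,0]+K[0,2],v*K[1,1]+K[1,2]]
def look(tag,names,zmin=-50,**k):
    im,d,m=grab("wrist");np.savez(tag+".npz",im=im,d=d,**{q:np.array(m[q],float) for q in("K","rvec","tvec")})
    for n in names:
        for q in arm.outline_of(n,"wrist")[:2]:
            ys,xs=np.nonzero(q["pixels"]);P=wworld(m,d,np.c_[xs,ys])
            if len(P)==0: print(n,q["conf"],"nodepth",q["at"]);continue
            print(n,round(q["conf"],2),np.round(q["at"]),len(xs),"med",np.round(np.median(P,0)),"lo",np.round(np.percentile(P,2,axis=0)),"hi",np.round(np.percentile(P,98,axis=0)))
    cv2.imwrite(f"pics/{tag}.png",cv2.cvtColor(im,cv2.COLOR_RGB2BGR))
    return im,d,m
E
python3 - <<'E'
from h import *
im,d,m=look("w0",("stand","pulley","key","key_rack"))
R=cv2.Rodrigues(np.array(m["rvec"],float))[0];print(-R.T@np.array(m["tvec"]).ravel(),R,m["K"])
E
```

```text
stand 0.81 [221. 140.] 7458 med [590.  35.  12.] lo [530. -24.   9.] hi [637.  85. 105.]
pulley 0.46 [199. 307.] 198 med [ 538. -229.    7.] lo [ 513. -248.    2.] hi [ 577. -200.   54.]
pulley 0.15 [222. 139.] 7717 med [589.  35.  12.] lo [529. -25.   7.] hi [639.  87. 105.]
key_rack 0.9 [133.   3.] 463 med [466. 218.  12.] lo [426. 212.   1.] hi [558. 221.  35.]
[624.02360186  66.55656184 374.23506784] [[ 9.99999842e-01 -5.17847753e-04 -2.20014878e-04]
 [-4.42135636e-04 -9.65083797e-01  2.61940966e-01]
 [-3.47978335e-04 -2.61940827e-01 -9.65083873e-01]] [[297.31863964   0.         253.9401819 ]
 [  0.         297.31863964 189.13633178]
 [  0.           0.           1.        ]]
```

View pics/w0.png

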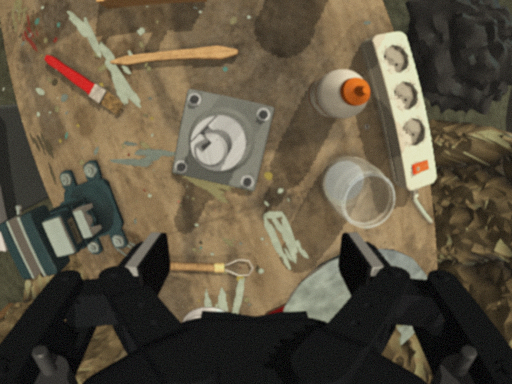

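```bash
cat > fit.py <<'E'
from h import *
import sys
from scipy.optimize import least_squares
def cloud(tag):
    f=np.load(tag+".npz");m={k:f[k] for k in("K","rvec","tvec")};d=f["d"]
    ys,xs=np.nonzero(d>0);return f["im"],d,m,xs,ys,wworld(m,d,np.c_[xs,ys])
E
python3 - <<'E'
from fit import *
im,d,m,xs,ys,P=cloud("w0")
near=np.hypot(P[:,0]-585,P[:,1]-32)<70
C=P[near]
for lo,hi in((-3,4),(6,14),(40,50),(98,108)):
    s=C[(C[:,2]>lo)&(C[:,2]<hi)];print(lo,hi,len(s),np.round(np.median(s,0),1),np.round(s.min(0)),np.round(s.max(0)))
# plate: rectangle
s=C[(C[:,2]>6)&(C[:,2]<14)];r=cv2.minAreaRect(s[:,:2].astype(np.float32));print(r)
s=C[(C[:,2]>40)&(C[:,2]<50)];print(cv2.minEnclosingCircle(s[:,:2].astype(np.float32)))
s=C[(C[:,2]>98)&(C[:,2]<108)];print(cv2.minEnclosingCircle(s[:,:2].astype(np.float32)))
cx,cy=(cv2.minEnclosingCircle(C[(C[:,2]>98)&(C[:,2]<108)][:,:2].astype(np.float32)))[0]
cr=im[105:190,165:265]
cv2.imwrite("pics/w0c.png",cv2.cvtColor(cv2.resize(cr,None,fx=6,fy=6,interpolation=cv2.INTER_CUBIC),cv2.COLOR_RGB2BGR))
E
```

```text
-3 4 1964 [5.98e+02 4.11e+01 5.00e-01] [515. -37.  -2.] [654. 102.   4.]
6 14 4379 [590.1  38.8  10.5] [522. -33.   6.] [647.  93.  14.]
40 50 1413 [593.1  38.1  45.2] [551.  -2.  40.] [615.  62.  50.]
98 108 758 [586.1  28.8 103.9] [568.  15.  98.] [599.  46. 106.]
((582.6536865234375, 30.475730895996094), (111.01112365722656, 110.10774230957031), 76.42010498046875)
((583.373046875, 30.1838436126709), 32.3719596862793)
((583.5555419921875, 29.83749771118164), 16.305967330932617)
```

View pics/w0c.png

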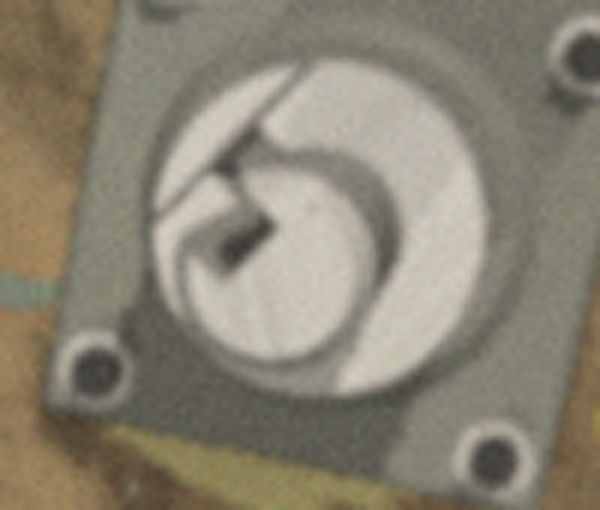

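The crop shows the slot opening up-left in the image, towards −x and +y, with the spindle axis near (583.3, 30.2). I'll move closer for an accurate angle.

```bash
python3 -m pendant '[0.006,-0.014,0.023,0, 0.006,-0.014,0.023,0, 0.006,-0.014,0.024,0, 0,0,0,0,0,0,0,0]'
cat > slot.py <<'E'
from fit import *
tag=sys.argv[1]
im,d,m,xs,ys,P=cloud(tag)
C=P[np.hypot(P[:,0]-583.3,P[:,1]-30.2)<60]
s=C[(C[:,2]>41)&(C[:,2]<49)];print("collar",cv2.minEnclosingCircle(s[:,:2].astype(np.float32)))
s=C[(C[:,2]>100.5)&(C[:,2]<108)];c,r=cv2.minEnclosingCircle(s[:,:2].astype(np.float32));print("top",c,r,np.median(s[:,2]),len(s))
r=cv2.minAreaRect(C[(C[:,2]>6)&(C[:,2]<14)][:,:2].astype(np.float32));print(r)
g=cv2.GaussianBlur(cv2.cvtColor(im,cv2.COLOR_RGB2GRAY).astype(np.float32),(0,0),0.7)
# rectify top plane z=104 at 0.25 mm/px, image x=+x world, up=+y
N=200;q=.25;gx,gy=np.meshgrid((np.arange(N)-N/2)*q+583.3,30.2-(np.arange(N)-N/2)*q)
pp=project(m,np.c_[gx.ravel(),gy.ravel(),np.full(gx.size,104.)],True).astype(np.float32).reshape(N,N,2)
rect=cv2.remap(im,pp[...,0],pp[...,1],cv2.INTER_CUBIC)
hi=np.isin(np.arange(1),1)
# depth top mask rectified
dd=cv2.remap(d,pp[...,0],pp[...,1],cv2.INTER_NEAREST)
Q=wworld(m,d,np.rint(pp.reshape(-1,2)).astype(int)) if 0 else None
cv2.imwrite(f"pics/{tag}r.png",cv2.cvtColor(cv2.resize(rect,None,fx=3,fy=3),cv2.COLOR_RGB2BGR))
best=[]
T=C[(C[:,2]>101.5)&(C[:,2]<107)][:,:2]
for cx,cy in[c]:
  for ph in np.radians(np.arange(60,230,1)):
    u=np.array([np.cos(ph),np.sin(ph)]);v=np.array([-u[1],u[0]])
    a=(T-[cx,cy])@u;b=(T-[cx,cy])@v
    best.append((np.sum((a>4)&(abs(b)<6.5)),np.degrees(ph)))
b=np.array(best);mn=b[:,0].min();k=b[b[:,0]<=mn+0.08*(np.median(b[:,0])-mn)];print("depth phi",mn,np.median(b[:,0]),k[:,1].min(),k[:,1].max(),k[:,1].mean())
E
python3 - <<'E'
from h import *
look("w1",("post_top",))
E
python3 slot.py w1
```

```text
t: 1.35
position: [583.1, 18.0, 161.4]
ee_rot: [0.0, 0.707, 0.707, -0.0]
contact_force: [0.7, -0.9, 0.6]
finger_gap: 85.5
finger_force: 0.0
post_top 0.84 [251. 160.] 11361 med [583.  39.  12.] lo [528. -24.   8.] hi [638.  87. 105.]
collar ((583.1625366210938, 30.290729522705078), 32.04842758178711)
top (582.6867065429688, 30.328001022338867) 15.99986457824707 104.04129619957213 1215
((583.1725463867188, 30.174991607666016), (110.7725830078125, 111.07381439208984), 76.77760314941406)
depth phi 7.0 163.5 130.0 136.0 133.0
```

View pics/w1r.png

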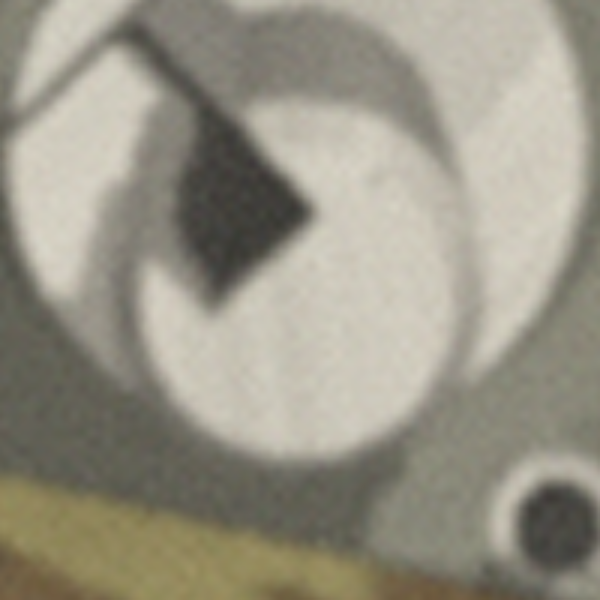

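The slot direction is about 133° (world) on both the depth fit and the rectified image (back-wall corners at 315,210 and 212,308), and the axis is near (583.1, 30.3). Next is the rack.

```bash
python3 -m pendant '[0.02,-0.006,-0.024,0, 0.03,-0.006,-0.024,0, 0.03,-0.006,-0.022,0, 0.03,-0.006,0,0, 0.03,-0.006,0,0, 0.03,-0.006,0,0, 0.03,-0.006,0,0, 0.039,-0.006,0,0, 0,0,0,0, 0,0,0,0]'
python3 - <<'E'
from h import *
im,d,m=look("w2",("key","pin","key_rack","cup"))
from fit import *
im,d,m,xs,ys,P=cloud("w2")
for z0,c in((85,(537,246)),(85,(456,250))):
    s=P[(np.abs(P[:,2]-z0)<5)&(np.hypot(P[:,0]-c[0],P[:,1]-c[1])<25)]
    if len(s)>5: print(len(s),np.median(s,0),cv2.minAreaRect(s[:,:2].astype(np.float32)))
s=P[(np.abs(P[:,2]-35)<4)&(np.abs(P[:,0]-497)<100)&(np.abs(P[:,1]-250)<60)];print("rack",len(s),np.median(s,0),cv2.minAreaRect(s[:,:2].astype(np.float32)))
# rectify plane z=85 around key, 0.25mm
N=220;q=.25;gx,gy=np.meshgrid((np.arange(N)-N/2)*q+537,246-(np.arange(N)-N/2)*q)
pp=project(m,np.c_[gx.ravel(),gy.ravel(),np.full(gx.size,85.)],True).astype(np.float32).reshape(N,N,2)
cv2.imwrite("pics/key.png",cv2.cvtColor(cv2.resize(cv2.remap(im,pp[...,0],pp[...,1],cv2.INTER_CUBIC),None,fx=2.5,fy=2.5),cv2.COLOR_RGB2BGR))
E
```

```text
t: 2.45
position: [536.3, 257.9, 233.2]
ee_rot: [0.001, 0.706, 0.708, 0.001]
contact_force: [0.1, -0.0, -0.6]
finger_gap: 85.4
finger_force: 0.0
pin 0.61 [182. 181.] 225 med [459. 252.  72.] lo [452. 244.  27.] hi [461. 254.  86.]
key_rack 0.97 [220. 175.] 5745 med [496. 252.  35.] lo [428. 216.   3.] hi [563. 279.  37.]
cup 0.89 [411. 156.] 4401 med [731. 280.  66.] lo [678. 248.   3.] hi [747. 314.  99.]
178 [535.77149405 244.47787998  85.28941518] ((535.133544921875, 243.76223754882812), (11.275712013244629, 15.784577369689941), 85.6014175415039)
86 [456.55793339 249.9214788   84.72118421] ((456.1318359375, 249.71441650390625), (9.394119262695312, 10.401806831359863), 42.28395080566406)
rack 5180 [496.57920629 249.66967257  35.37097496] ((495.3680114746094, 246.25267028808594), (61.51932144165039, 139.88597106933594), 85.90496826171875)
```

View pics/key.png

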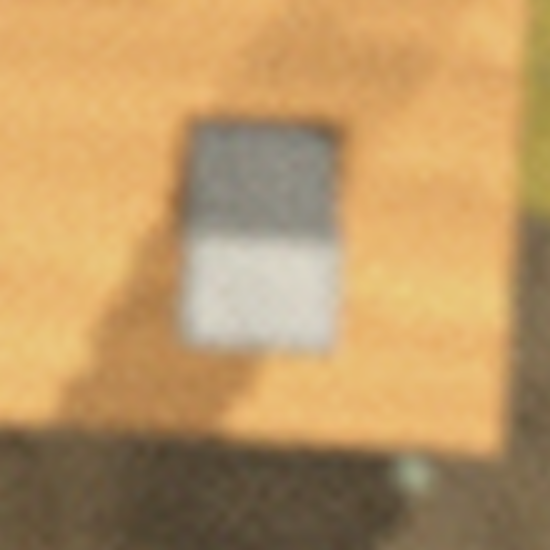

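The key's top is at (535.5, 244.0, 85), with its long side along the rack's x (−4.2°). That matches the sizes given. I'll turn the tool so it closes on the key's flats, and plan to grip only the half that faces outwards in the slot, so the fingers clear the spindle.

```bash
python3 -m pendant '[0,0,0.008,-8.58, 0,0,0.008,-8.58, 0,0,0.008,-8.58, 0,0,0.008,-8.58, 0,0,0.008,-8.58, 0,0,0.008,-8.58, 0,0,0.008,-8.58, 0,0,0.008,-8.58, 0,0,0.008,-8.58, 0,0,0.008,-8.58, 0,0,0,0, 0,0,0,0]' -0.06 60
cat >> h.py <<'E'
from scipy.spatial.transform import Rotation as Ro
def go(x,y,z,hd):
    s=arm.get_state();w,a,b,c=s["ee_rot"];R=Ro.from_quat([a,b,c,w]).as_matrix()
    h=np.degrees(np.arctan2(R[1,0],R[0,0]));dl=R.T@(np.array([x,y,z])-s["position"])
    print("heading",round(h,2),"tilt",round(np.degrees(np.arccos(-R[2,2])),2),"shift mm tool",np.round(dl,1),"twist",round(-((hd-h+180)%360-180),2),"q6",round(s["joint_pos"][5],2),"pos",np.round(s["position"],1),"F",np.round(s["contact_force"],1),"gap",round(s["finger_gap"],1))
E
python3 -c "
from h import *
go(522.5,245,55,175.8)"
```

```text
t: 3.9
position: [535.2, 256.4, 151.3]
ee_rot: [-0.0, 0.039, 0.999, -0.0]
contact_force: [0.3, -0.3, -0.0]
finger_gap: 40.3
finger_force: 0.0
heading 175.56 tilt 0.02 shift mm tool [ 11.8 -12.3  96.3] twist -0.24 q6 -1.16 pos [535.2 256.4 151.3] F [ 0.3 -0.3 -0. ] gap 40.3
```

```bash
python3 -m pendant '[0.012,-0.0123,0,-0.24, 0,0,0.02,0, 0,0,0.02,0, 0,0,0.02,0, 0,0,0.02,0, 0,0,0.0163,0, 0,0,0,0, 0,0,0,0]'
python3 -c "
from h import *
go(522.5,245,55,175.8)"
python3 -m pendant '[0,0,0,0, 0,0,0,0, 0,0,0,0, 0,0,0,0]' -1 60
python3 -c "
from h import *
go(522.5,245,55,175.8);print(arm.get_state()['ft_torque'])"
```

```text
t: 4.7
position: [522.4, 245.6, 55.3]
ee_rot: [0.0, 0.035, 0.999, 0.0]
contact_force: [0.0, 0.3, 0.5]
finger_gap: 40.3
finger_force: 0.0
heading 175.99 tilt 0.01 shift mm tool [-0.1 -0.6  0.3] twist 0.19 q6 -1.18 pos [522.4 245.6  55.3] F [0.  0.3 0.5] gap 40.3
t: 5.1
position: [523.3, 245.8, 56.5]
ee_rot: [0.001, 0.034, 0.999, 0.0]
contact_force: [-0.3, -0.3, 6.3]
finger_gap: 9.1
finger_force: 58.6
heading 176.05 tilt 0.14 shift mm tool [ 0.8 -0.9  1.5] twist 0.25 q6 -1.18 pos [523.3 245.8  56.5] F [-0.3 -0.3  6.3] gap 9.1
[-0.2464395   0.02763674 -0.01776193]
```

```bash
python3 -m pendant '[0,0,-0.01,0, 0,0,-0.02,0, 0,0,-0.025,0, 0,0,-0.025,0, 0,0,-0.02,0, 0,0,0,0, 0,0,0,0]'
python3 - <<'E'
from h import *
go(522.5,245,155,175.8);print(arm.get_state()['ft_torque'],arm.get_state()['finger_force'])
im,d,m=look("w3",("key","pin"))
si,sd,sm=grab("side");np.savez("side3.npz",im=si,d=sd)
p=project(sm,[arm.get_state()["position"]])[0];print(p)
x,y=np.rint(p).astype(int)
a=cv2.resize(si[y-70:y+80,x-75:x+75],(500,500),interpolation=cv2.INTER_CUBIC)
b=cv2.resize(im[150:384,150:370],(300,320),interpolation=cv2.INTER_CUBIC)
o=np.zeros((500,800,3),np.uint8);o[:,:500]=a;o[:320,500:]=b
cv2.imwrite("pics/g3.png",cv2.cvtColor(o,cv2.COLOR_RGB2BGR))
E
```

```text
t: 5.8
position: [521.8, 245.7, 154.9]
ee_rot: [-0.0, 0.035, 0.999, 0.0]
contact_force: [-0.3, -0.2, -1.8]
finger_gap: 9.4
finger_force: 58.6
heading 176.04 tilt 0.02 shift mm tool [-0.7 -0.6 -0.1] twist 0.24 q6 -1.18 pos [521.8 245.7 154.9] F [-0.3 -0.2 -1.8] gap 9.4
[-0.03161168  0.04685865 -0.01332743] 58.62230155616999
key 0.87 [254. 265.] 1669 med [527. 245. 172.] lo [525. 240. 112.] hi [541. 250. 184.]
pin 0.55 [251. 114.] 156 med [456. 249.  85.] lo [451. 243.  40.] hi [460. 253.  87.]
[278.36995875 255.56650593]
```

View pics/g3.png

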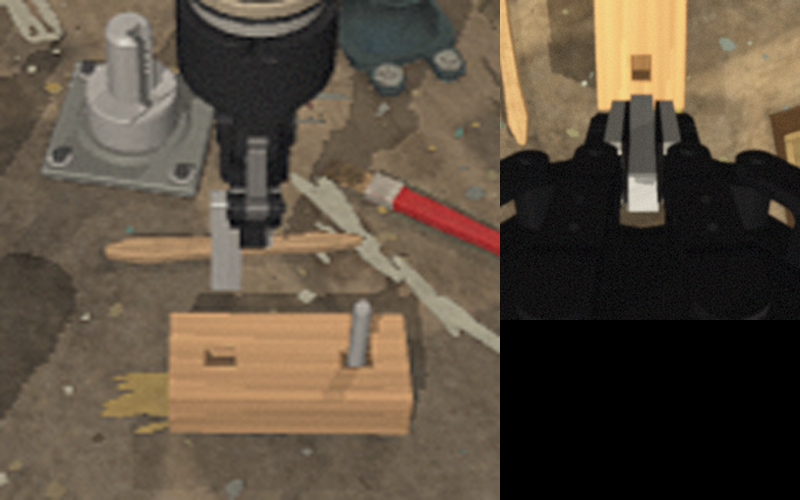

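The key is held upright by its outer half and is clear of the rack, and the pin is still in place. Next I'll work out how it sits in the grip.

```bash
python3 - <<'E'
from fit import *
im,d,m,xs,ys,P=cloud("w3")
s=arm.get_state();w,a,b,c=s["ee_rot"];R=Ro.from_quat([a,b,c,w]).as_matrix();T=(P-s["position"])@R
def rep(T,n):
    t=T[(T[:,0]>-28)&(T[:,0]<0)&(abs(T[:,1])<12)&(T[:,2]>-40)&(T[:,2]<60)]
    top=t[t[:,2]<-25];print(n,"top",len(top),np.round(np.median(top,0),1),cv2.minAreaRect(top[:,:2].astype(np.float32)),np.percentile(top[:,0],[3,97]),np.percentile(top[:,1],[3,97]))
    for z in range(-30,56,10):
        f=t[(t[:,2]>z)&(t[:,2]<z+10)]
        if len(f)>8: print(z,len(f),"x med",round(np.median(f[:,0]),1),"y rng",np.round(np.percentile(f[:,1],[4,50,96]),1))
rep(T,"wrist")
f=np.load("side3.npz");sm=arm.camera_model("side");dd=f["d"];yy,xx=np.nonzero(dd>0)
rep((world(sm,dd,np.c_[xx,yy])-s["position"])@R,"side")
S=(world(sm,dd,np.c_[xx,yy])-s["position"])@R
for z in range(-30,56,10):
    q=S[(S[:,2]>z)&(S[:,2]<z+10)&(S[:,0]>-30)&(S[:,0]<5)&(abs(S[:,1])<9)]
    if len(q)>8: print("side",z,len(q),"x",np.round(np.percentile(q[:,0],[3,50,97]),1),"y",np.round(np.median(q[:,1]),1))
E
```

```text
wrist top 905 [ -9.3   0.8 -30.7] ((-10.926270484924316, 0.7903633117675781), (12.897716522216797, 21.87217903137207), 88.59831237792969) [-20.40405071  -1.31103621] [-5.13642239  6.61186252]
-30 334 x med -5.8 y rng [-3.8  0.8  5.4]
-20 208 x med -5.5 y rng [-3.7  0.8  5.3]
-10 144 x med -5.7 y rng [-3.4  0.8  4.9]
0 135 x med -5.5 y rng [-3.5  0.8  5.2]
10 119 x med -5.4 y rng [-3.8  0.8  5.5]
20 110 x med -5.2 y rng [-4.5  0.2  5.2]
30 84 x med -5.3 y rng [-4.9  0.2  5.4]
40 35 x med -5.8 y rng [-4.9  0.2  5.3]
side top 26 [-16.7   1.2 -28.3] ((-16.652189254760742, 0.6170682907104492), (13.50951099395752, 6.91029691696167), 89.64048767089844) [-20.12859049 -14.47871407] [-5.74958496  6.09105935]
-30 32 x med -17.5 y rng [-5.4  3.1  5.6]
-20 19 x med -14.9 y rng [ 3.9  4.9 10.4]
-10 28 x med -14.8 y rng [ 3.5  4.6 11. ]
0 25 x med -14.8 y rng [3.4 4.7 6.2]
10 30 x med -13.0 y rng [3.2 4.4 5.5]
20 32 x med -13.0 y rng [3.2 4.3 5.8]
30 26 x med -12.9 y rng [2.9 4.3 5.6]
40 14 x med -12.9 y rng [2.4 3.5 4.5]
side -30 32 x [-20.1 -17.5 -14.8] y 3.1
side -20 15 x [-20.1 -16.6 -13.1] y 4.7
side -10 22 x [-20.1 -16.6 -10.7] y 4.5
side 0 25 x [-20.2 -14.8  -9.5] y 4.7
side 10 30 x [-20.2 -13.   -5.8] y 4.4
side 20 32 x [-20.2 -13.   -5.7] y 4.3
side 30 26 x [-20.2 -12.9  -5.6] y 4.3
side 40 14 x [-19.5 -12.9  -6.3] y 3.5
```

```bash
python3 -m pendant '[0,0,-0.003,8.58, 0,0,-0.003,8.58, 0,0,-0.003,8.58, 0,0,-0.003,8.58, 0,0,0,8.58, -0.034,-0.02,0,0, -0.034,-0.02,0,0, -0.034,-0.02,0,0, -0.034,-0.02,0,0, -0.034,-0.02,0,0, 0,0,0,0, 0,0,0,0]'
python3 - <<'E'
from h import *
go(564.7,49.6,160,133)
im,d,m=look("w4",("key",))
E
```

```text
t: 7.2
position: [564.8, 52.4, 165.8]
ee_rot: [-0.001, 0.399, 0.917, -0.0]
contact_force: [0.6, 0.3, -1.7]
finger_gap: 9.3
finger_force: 58.7
heading 133.0 tilt 0.14 shift mm tool [-2.  -2.   5.8] twist -0.0 q6 -0.78 pos [564.8  52.4 165.8] F [ 0.6  0.3 -1.7] gap 9.3
key 0.84 [255. 264.] 1647 med [569.  47. 183.] lo [564.  36. 122.] hi [580.  52. 195.]
```

```bash
python3 -m pendant '[-0.002,-0.002,0.003,0, 0,0,0.005,0, 0,0,0.005,0, 0,0,0,0]'
python3 -m pendant '[0,0,0.002,0, 0,0,0.002,0, 0,0,0.002,0, 0,0,0.002,0, 0,0,0,0]'
python3 - <<'E'
from h import *
go(564.7,49.6,145,133);print(arm.get_state()['ft_torque'])
im,d,m=look("w5",())
si,sd,sm=grab("side")
x,y=np.rint(project(sm,[[575,40,104]])[0]).astype(int)
sc,dd,cm=grab("scene");x2,y2=np.rint(project(cm,[[575,40,104]])[0]).astype(int)
r=lambda i,x,y,h:cv2.resize(i[y-h:y+h,x-h:x+h],(400,400),interpolation=cv2.INTER_CUBIC)
o=np.hstack([r(si,x,y,35),r(sc,x2,y2,35)])
cv2.imwrite("pics/g5.png",cv2.cvtColor(o,cv2.COLOR_RGB2BGR))
E
```

```text
t: 7.7
position: [564.3, 50.9, 152.6]
ee_rot: [-0.001, 0.397, 0.918, -0.0]
contact_force: [-0.5, 0.3, -1.6]
finger_gap: 9.3
finger_force: 58.7
t: 8.2
position: [565.0, 50.3, 145.6]
ee_rot: [-0.0, 0.398, 0.918, -0.0]
contact_force: [-0.2, 0.2, -1.2]
finger_gap: 9.4
finger_force: 58.7
heading 133.13 tilt 0.04 shift mm tool [-0.3 -0.8  0.6] twist 0.13 q6 -0.79 pos [565.   50.3 145.6] F [-0.2  0.2 -1.2] gap 9.4
[ 0.02464753 -0.03014291 -0.0441394 ]
```

View pics/g5.png

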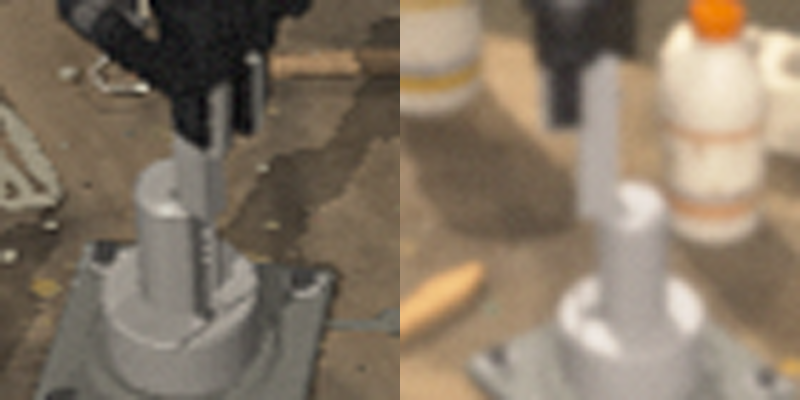

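In both views the key's lower end is at the slot's mouth, with no contact force. I'll lower it on force.

```bash
python3 -m pendant '[0,-0.0005,0.003,0, 0,0,0.003,0, 0,0,0.003,0, 0,0,0.003,0, 0,0,0.003,0, 0,0,0,0]'
python3 -c "
from h import *
go(564.7,49.6,131,133);print(arm.get_state()['ft_torque'])"
```

```text
t: 8.95
position: [564.5, 50.1, 130.3]
ee_rot: [-0.001, 0.398, 0.918, -0.0]
contact_force: [0.6, 0.5, -0.5]
finger_gap: 9.3
finger_force: 58.7
heading 133.14 tilt 0.06 shift mm tool [-0.5 -0.2 -0.7] twist 0.14 q6 -0.79 pos [564.5  50.1 130.3] F [ 0.6  0.5 -0.5] gap 9.3
[ 0.00574989  0.0597407  -0.02584187]
```

```bash
python3 -m pendant '[0,0,0.004,0, 0,0,0.004,0, 0,0,0.004,0, 0,0,0.004,0, 0,0,0.004,0, 0,0,0,0]'
python3 -m pendant '[0,0,0.003,0, 0,0,0.003,0, 0,0,0.003,0, 0,0,0.003,0, 0,0,0.003,0, 0,0,0,0]'
python3 -c "
from h import *
go(564.7,49.6,95.5,133);print(arm.get_state()['ft_torque'])"
```

```text
t: 9.55
position: [564.5, 50.1, 110.1]
ee_rot: [-0.001, 0.398, 0.918, -0.0]
contact_force: [-0.1, -0.1, -1.6]
finger_gap: 9.4
finger_force: 58.7
t: 10.15
position: [564.5, 50.1, 95.4]
ee_rot: [-0.0, 0.398, 0.918, -0.0]
contact_force: [-0.6, 0.1, -1.2]
finger_gap: 9.3
finger_force: 58.7
heading 133.14 tilt 0.06 shift mm tool [-0.4 -0.2 -0.1] twist 0.14 q6 -0.79 pos [564.5  50.1  95.4] F [-0.6  0.1 -1.2] gap 9.3
[ 0.01055513  0.03102648 -0.06336825]
```

```bash
python3 -m pendant '[0,0,0.002,0, 0,0,0.002,0, 0,0,0.002,0, 0,0,0.002,0, 0,0,0.002,0, 0,0,0,0]'
python3 -m pendant '[0,0,0.003,0, 0,0,0.003,0, 0,0,0.003,0, 0,0,0.002,0, 0,0,0,0]'
python3 -c "
from h import *
go(564.7,49.6,67,133);print(arm.get_state()['ft_torque'])"
```

```text
t: 10.75
position: [565.2, 49.9, 85.8]
ee_rot: [0.0, 0.398, 0.918, -0.0]
contact_force: [-0.1, 0.4, -1.9]
finger_gap: 9.4
finger_force: 58.8
t: 11.25
position: [565.0, 49.9, 74.6]
ee_rot: [0.0, 0.398, 0.918, -0.0]
contact_force: [2.2, -1.1, -2.0]
finger_gap: 9.3
finger_force: 58.8
heading 133.14 tilt 0.01 shift mm tool [-0.  -0.4  7.6] twist 0.14 q6 -0.79 pos [565.   49.9  74.6] F [ 2.2 -1.1 -2. ] gap 9.3
[-0.22415188 -0.28333045 -0.0147294 ]
```

```bash
python3 -m pendant '[-0.0005,0,0.002,0, 0,0,0.002,0, 0,0,0.002,0, 0,0,0.002,0, 0,0,0,0]'
python3 -c "
from h import *
go(564.7,49.6,65.5,133);print(arm.get_state()['ft_torque'])"
```

```text
t: 11.75
position: [565.2, 49.7, 66.7]
ee_rot: [-0.0, 0.398, 0.918, -0.0]
contact_force: [0.8, -0.2, -1.5]
finger_gap: 9.3
finger_force: 58.8
heading 133.14 tilt 0.02 shift mm tool [ 0.2 -0.4  1.2] twist 0.14 q6 -0.79 pos [565.2  49.7  66.7] F [ 0.8 -0.2 -1.5] gap 9.3
[-0.07059289 -0.11798837  0.00542854]
```

```bash
python3 -m pendant '[0,0,0,0, 0,0,0,0, 0,0,0,0, 0.005,0,0,0, 0,0,-0.03,0, 0,0,-0.04,0, 0,0,-0.04,0, 0,0,-0.04,0, 0,0,-0.02,0, 0,0,0,0, 0,0,0,0]' 0
python3 - <<'E'
from h import *
go(564.7,49.6,165,133)
im,d,m=look("w6",("key","pulley"))
from fit import *
im,d,m,xs,ys,P=cloud("w6")
s=P[(np.hypot(P[:,0]-574,P[:,1]-40)<12)&(P[:,2]>90)&(P[:,2]<99.5)];print("keytop",len(s),np.median(s,0),np.round(np.ptp(s,axis=0)),cv2.minAreaRect(s[:,:2].astype(np.float32)))
s=P[(np.hypot(P[:,0]-583,P[:,1]-30)<20)&(P[:,2]>101)&(P[:,2]<108)];print("top",cv2.minEnclosingCircle(s[:,:2].astype(np.float32)),np.median(s[:,2]))
E
```

```text
t: 12.85
position: [561.5, 53.5, 236.7]
ee_rot: [-0.0, 0.398, 0.918, 0.0]
contact_force: [-0.5, -0.1, -0.6]
finger_gap: 42.6
finger_force: 0.0
heading 133.15 tilt 0.01 shift mm tool [-5.1 -0.4 71.7] twist 0.15 q6 -0.78 pos [561.5  53.5 236.7] F [-0.5 -0.1 -0.6] gap 42.6
key 0.87 [253. 189.] 292 med [570.  42.  94.] lo [564.  32.  45.] hi [579.  48.  96.]
pulley 0.49 [117. 306.] 103 med [ 551. -246.   45.] lo [ 522. -252.   29.] hi [557.  26. 306.]
keytop 248 [573.54346413  38.50830352  95.12465402] [21. 20.  9.] ((574.0089721679688, 38.33798599243164), (18.332176208496094, 22.138328552246094), 77.09674072265625)
top ((582.2197265625, 30.100147247314453), 15.646864891052246) 104.07716372372211
```

The key is fully down (top at 95.1 mm). Before moving to the pulley I'll check the clearance around it from the saved clouds.

```bash
python3 - <<'E'
from h import *
for c in("scene","side"):
    d=np.load(c+".npz")["d"];m=arm.camera_model(c);ys,xs=np.nonzero(d>0);P=world(m,d,np.c_[xs,ys])
    for z0,z1 in((10,60),(60,120),(120,200),(200,320)):
        q=P[(P[:,2]>z0)&(P[:,2]<z1)&(P[:,1]<-90)&(P[:,1]>-420)&(P[:,0]>350)&(P[:,0]<720)]
        H=np.histogram2d(q[:,0],q[:,1],bins=[np.arange(350,721,40),np.arange(-410,-89,40)])[0].astype(int)
        print(c,z0,z1);print("\n".join(f"x{350+40*i} "+" ".join(f"{v:4d}" for v in r) for i,r in enumerate(H)))
    q=P[(np.abs(P[:,2]-55)<2.5)&(P[:,1]<-210)&(P[:,1]>-330)&(P[:,0]<610)&(P[:,0]>500)];print("boss top",len(q),cv2.minEnclosingCircle(q[:,:2].astype(np.float32)) if len(q) else 0)
E
```

```text
scene 10 60
x350    0    0    0    0    0    0   17  269
x390    0    0    0    0    0    0    0  162
x430    0    0    0    0    0    0   26   13
x470  103    0    6   64    0    0   73    0
x510  117    0  318  408  122    0   66    0
x550   60    0  196  238   63    0   55    0
x590    0    0   18    2    0    0    9    0
x630    0    3    0  149  137    0    0    0
x670   24  104  222  255   98   52    4    0
scene 60 120
x350    0    0    0    0    0    0    0  134
x390    0    0    0    0    0    0    0   12
x430    0    0    0    0    0    0    0    0
x470    0    0    0    0    0    0    0    0
x510    0    0    0    0    0    0    0    0
x550    0    0    0    0    0    0    0    0
x590    0    0    0    0    0    0    0    0
x630    0    0    0    0   55   71   18    0
x670    0    0    1  159  190  175  164   35
scene 120 200
x350    0    0    0    0    0    0    0  114
x390    0    0    0    0    0    0    0   20
x430    0    0    0    0    0    0    0    0
x470    0    0    0    0    0    0    0    0
x510    0    0    0    0    0    0    0    0
x550    0    0    0    0  
[... 1685 characters left out ...]
   0    0    0    0    0    0
x550    0    0    0    0    0    0    0    0
x590    0    0    0    0    0    0    0    0
x630    0    0    0    0    0    0    0    0
x670    0    0    0    0    0    0    0    0
side 200 320
x350    0    0    0    0    0    0    0    0
x390    0    0    0    0    0    0    0    0
x430    0    0    0    0    0    0    0    0
x470    0    0    0    0    0    0    0    0
x510    0    0    0    0    0    0    0    0
x550    0    0    0    0    0    0    0    0
x590    0    0    0    0    0    0    0    0
x630    0    0    0    0    0    0    0    0
x670    0    0    0    0    0    0    0    0
boss top 104 ((553.6285400390625, -274.008056640625), 29.31981086730957)
```

```bash
python3 -m pendant '[0,0,0,8.58, 0,0,0,8.58, 0,0,0,8.58, 0,0,0,8.58, 0,0,0,8.58, -0.045,0,0,0, -0.045,0,0,0, -0.045,0,0,0, -0.045,0,0,0, -0.045,0,0,0, -0.045,-0.004,0,0, -0.045,-0.004,0.037,0]' 1
python3 -m pendant '[0,0,0,0, 0,0,0,0]'
python3 - <<'E'
from h import *
go(553,-274,200,90)
look("w7",("pulley",))
from fit import *
im,d,m,xs,ys,P=cloud("w7")
C=P[np.hypot(P[:,0]-553,P[:,1]+274)<60]
b=C[np.abs(C[:,2]-55)<3];print("boss",len(b),np.median(b[:,2]),cv2.minEnclosingCircle(b[:,:2].astype(np.float32)))
r=C[np.abs(C[:,2]-24)<3];print("rim",len(r),np.median(r[:,2]),cv2.minEnclosingCircle(r[:,:2].astype(np.float32)))
c=np.array(cv2.minEnclosingCircle(b[:,:2].astype(np.float32))[0]);t=b[:,:2]-c;rr=np.hypot(*t.T);an=np.degrees(np.arctan2(t[:,1],t[:,0]))
k=(rr>18.5)&(rr<22.5);h=np.histogram(an[k],bins=np.arange(-180,181,10))[0];print(h)
res=[]
for ph in range(-180,180):
    u=np.array([np.cos(np.radians(ph)),np.sin(np.radians(ph))]);v=np.array([-u[1],u[0]]);A=t@u;B=t@v
    res.append(np.sum((A>16)&(A<23.5)&(abs(B)<6.7)))
res=np.array(res);print(res.min(),np.median(res),np.nonzero(res<=res.min()+0.06*(np.median(res)-res.min()))[0]-180)
N=280;q=.25;gx,gy=np.meshgrid((np.arange(N)-N/2)*q+553,-274-(np.arange(N)-N/2)*q)
pp=project(m,np.c_[gx.ravel(),gy.ravel(),np.full(gx.size,55.)],True).astype(np.float32).reshape(N,N,2)
cv2.imwrite("pics/pul.png",cv2.cvtColor(cv2.resize(cv2.remap(im,pp[...,0],pp[...,1],cv2.INTER_CUBIC),None,fx=2,fy=2),cv2.COLOR_RGB2BGR))
E
```

```text
t: 14.2
position: [558.0, -259.1, 208.5]
ee_rot: [0.004, 0.706, 0.708, 0.001]
contact_force: [0.7, 0.2, 0.3]
finger_gap: 85.3
finger_force: 0.0
t: 14.4
position: [553.9, -255.0, 201.9]
ee_rot: [-0.003, 0.706, 0.708, -0.0]
contact_force: [0.1, 1.0, -0.5]
finger_gap: 85.0
finger_force: 0.0
heading 90.11 tilt 0.37 shift mm tool [-19.   -0.9   1.9] twist 0.11 q6 -0.55 pos [ 553.9 -255.   201.9] F [ 0.1  1.  -0.5] gap 85.0
pulley 0.56 [260. 177.] 5598 med [ 554. -266.   25.] lo [ 510. -317.    6.] hi [ 599. -227.   56.]
boss 1354 55.27532967683673 ((553.4764404296875, -274.150390625), 28.17576026916504)
rim 3500 24.316619237685998 ((554.057373046875, -273.6610412597656), 49.91162109375)
[ 0  0  7 13 11 13 12 12 14 13 15 11 13 11 13 12 15 12 14 12 13 14 14 14
 14 14 11 13 13 14 14 16 13 14 12  2]
6 87.0 [-173 -172]
```

View pics/pul.png

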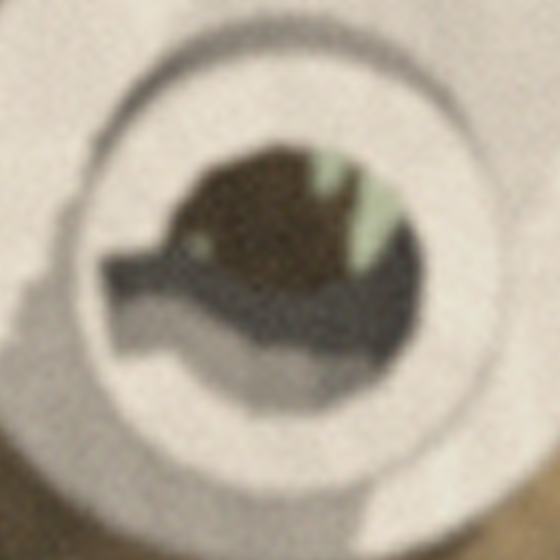

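The keyway points to about 187.3° on both the image and the depth fit, and the boss is centred at (553.5, −274.1) with its top at 55.3 mm. I'll grip it now and then turn it by +54.3° of twist on the way.

```bash
python3 -m pendant '[-0.019,-0.0005,0,0, 0,0,0.03,0, 0,0,0.03,0, 0,0,0.03,0, 0,0,0.03,0, 0,0,0.03,0, 0,0,0.02,0, 0,0,0.0085,0, 0,0,0,0, 0,0,0,0]'
python3 -c "
from h import *
go(553.5,-274,23,90)"
```

```text
t: 15.5
position: [556.6, -274.9, 28.3]
ee_rot: [0.001, 0.705, 0.709, 0.0]
contact_force: [-0.1, -0.0, 0.8]
finger_gap: 85.2
finger_force: 0.0
heading 90.27 tilt 0.16 shift mm tool [ 0.9 -3.1  5.3] twist 0.27 q6 -0.58 pos [ 556.6 -274.9   28.3] F [-0.1 -0.   0.8] gap 85.2
```

```bash
python3 -m pendant '[0.001,-0.003,0.003,0, 0,0,0.0025,0, 0,0,0,0]'
python3 -c "
from h import *
go(553.5,-274,23,90)"
python3 -m pendant '[0,0,0,0, 0,0,0,0, 0,0,0,0, 0,0,0,0]' -1 80
python3 -c "
from h import *
go(553.5,-274,23,90)"
```

```text
t: 15.8
position: [552.3, -273.3, 21.7]
ee_rot: [0.0, 0.706, 0.709, 0.0]
contact_force: [-0.7, -0.4, 0.3]
finger_gap: 85.3
finger_force: 0.0
heading 90.24 tilt 0.03 shift mm tool [-0.7  1.1 -1.3] twist 0.24 q6 -0.58 pos [ 552.3 -273.3   21.7] F [-0.7 -0.4  0.3] gap 85.3
t: 16.2
position: [553.7, -273.9, 22.6]
ee_rot: [0.001, 0.706, 0.709, 0.0]
contact_force: [0.3, 1.0, 4.5]
finger_gap: 54.5
finger_force: 85.3
heading 90.23 tilt 0.18 shift mm tool [-0.1 -0.2 -0.4] twist 0.23 q6 -0.58 pos [ 553.7 -273.9   22.6] F [0.3 1.  4.5] gap 54.5
```

```bash
python3 -m pendant '[0,0,-0.01,0, 0,0,-0.024,0, 0,0,-0.024,0, 0,0,-0.024,0, 0,0,-0.024,0, 0,0,-0.024,0, 0,0,0,0, 0,0,0,0]'
python3 - <<'E'
from h import *
go(583,30,152,35.7);s=arm.get_state();print(s["ft_torque"],s["finger_force"])
look("w8",("pulley",))
from fit import *
im,d,m,xs,ys,P=cloud("w8")
w,a,b,c=s["ee_rot"];R=Ro.from_quat([a,b,c,w]).as_matrix();T=(P-s["position"])@R
C=T[(np.hypot(T[:,0],T[:,1])<52)&(abs(T[:,2])<40)]
z=C[:,2];print(np.histogram(z,bins=np.arange(-40,41,5)))
b=C[abs(C[:,2]+32)<5];print("boss",len(b),np.median(b,0),cv2.minEnclosingCircle(b[:,:2].astype(np.float32)))
A=np.c_[b[:,:2],np.ones(len(b))];print("plane",np.linalg.lstsq(A,b[:,2],rcond=None)[0])
r=C[abs(C[:,2]+1)<6];A=np.c_[r[:,:2],np.ones(len(r))];print("rim plane",len(r),np.linalg.lstsq(A,r[:,2],rcond=None)[0],cv2.minEnclosingCircle(r[:,:2].astype(np.float32)))
cv2.imwrite("pics/w8c.png",cv2.cvtColor(cv2.resize(im[140:330,130:390],None,fx=3,fy=3,interpolation=cv2.INTER_CUBIC),cv2.COLOR_RGB2BGR))
E
```

```text
t: 17.0
position: [551.5, -272.9, 150.5]
ee_rot: [-0.001, 0.706, 0.709, -0.0]
contact_force: [-0.8, 1.2, -5.1]
finger_gap: 53.8
finger_force: 85.2
heading 90.24 tilt 0.09 shift mm tool [302.7  32.7  -1.4] twist 54.54 q6 -0.58 pos [ 551.5 -272.9  150.5] F [-0.8  1.2 -5.1] gap 53.8
[-0.03856019  0.02628372  0.01494529] 85.23915988218505
pulley 0.58 [257. 221.] 21972 med [ 550. -255.  153.] lo [ 508. -294.  133.] hi [ 593. -226.  184.]
(array([ 447, 6899, 1299, 1126, 1021,  903,  689, 9760,  485,  267,  193,
        511,   18,    0,    0,    0]), array([-40, -35, -30, -25, -20, -15, -10,  -5,   0,   5,  10,  15,  20,
        25,  30,  35,  40]))
boss 7862 [  8.31352795   0.18462044 -32.45212169] ((7.467172622680664, -1.0850048065185547), 40.758541107177734)
plane [-2.25013357e-03 -8.13092092e-04 -3.21321900e+01]
rim plane 10507 [-0.00264977  0.00340946 -1.58154404] ((-0.2736668288707733, -1.0188122987747192), 50.20458221435547)
```

View pics/w8c.png

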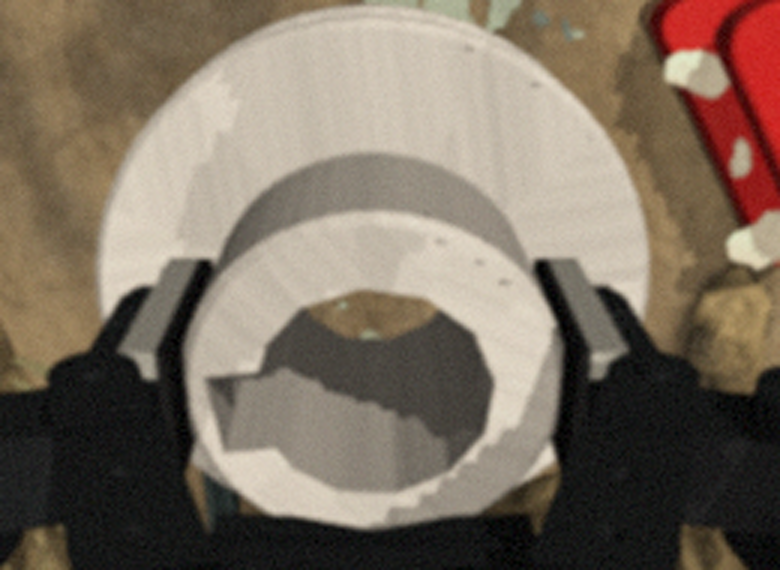

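The pulley is held level with its keyway visible (crop about 215,410). Next I'll refine its centre and keyway angle in the tool frame.

```bash
cat > pw.py <<'E'
from fit import *
def inhand(tag,s):
    im,d,m,xs,ys,P=cloud(tag)
    w,a,b,c=s["ee_rot"];R=Ro.from_quat([a,b,c,w]).as_matrix();T=(P-s["position"])@R
    b=T[(np.abs(T[:,2]+32.2)<2.0)&(np.hypot(T[:,0],T[:,1])<27)]  # boss top
    def cost(p):
        c0,c1,ph=p;u=np.array([np.cos(ph),np.sin(ph)]);v=np.array([-u[1],u[0]]);t=b[:,:2]-[c0,c1];r=np.hypot(*t.T);A=t@u;B=t@v
        return np.sum(r<16.7)+np.sum((A>0)&(A<23)&(abs(B)<6.4)&(r>=16.7))
    # rectify boss plane mask on a grid to score both hole and solid
    N=np.arange(-27,27.01,.4);gx,gy=np.meshgrid(N,N);G=np.c_[gx.ravel(),gy.ravel(),np.full(gx.size,-32.2)]@R.T+s["position"]
    pp=project(m,G,True).astype(np.float32);z=cv2.remap(d,pp[:,:1],pp[:,1:],cv2.INTER_NEAREST).ravel()
    Rc=cv2.Rodrigues(m["rvec"])[0];ze=(G@Rc.T+m["tvec"].ravel())[:,2]
    hole=(z>ze+4);use=(z>0)&(z>ze-3);X=gx.ravel();Y=gy.ravel()
    best=(9e9,)
    for c0 in np.arange(-2,2.1,.25):
      for c1 in np.arange(-2,2.1,.25):
        r=np.hypot(X-c0,Y-c1);ok=use&(r<26)
        for ph in np.radians(np.arange(80,115,1)):
            A=(X-c0)*np.cos(ph)+(Y-c1)*np.sin(ph);B=-(X-c0)*np.sin(ph)+(Y-c1)*np.cos(ph)
            mod=(r<17)|((A>0)&(A<23.5)&(abs(B)<6.7));e=np.sum((mod!=hole)&ok)
            if e<best[0]: best=(e,c0,c1,np.degrees(ph))
    return best
E
python3 - <<'E'
from pw import *
s=arm.get_state()
# keyway in tool: heading 90.24 => tool angle = heading - world
import pw
def rng(lo,hi): pass
src=open("pw.py").read().replace("np.arange(80,115,1)","np.arange(-125,-75,1)")
for sc in (open("pw.py").read(),src):
    g={};exec(sc,g);print(g["inhand"]("w8",s))
E
```

```text
(np.int64(1267), np.float64(0.0), np.float64(-1.75), np.float64(87.0))
(np.int64(743), np.float64(0.75), np.float64(0.0), np.float64(-99.0))
```

```bash
python3 -m pendant '[0,0,0,7.89, 0,0,0,7.89, 0,0,0,7.89, 0,0,0,7.89, 0,0,0,7.89, 0,0,0,7.89, 0,0,0,7.89, 0,0,0,0]'
python3 -m pendant '[0.024,-0.0285,0,0, 0.024,-0.0285,0,0, 0.024,-0.0285,0,0, 0.024,-0.0285,0,0, 0.024,-0.0285,0,0, 0.024,-0.0285,0,0, 0.024,-0.0285,0,0, 0.024,-0.0285,0,0, 0,0,0,0, 0,0,0,0]'
python3 - <<'E'
from h import *
go(582.7,30.1,132,35)
look("w9",())
E
```

```text
t: 17.9
position: [550.9, -272.4, 148.7]
ee_rot: [-0.002, 0.954, 0.301, -0.002]
contact_force: [0.4, -0.2, -3.0]
finger_gap: 54.3
finger_force: 85.2
t: 18.9
position: [577.9, 24.4, 150.0]
ee_rot: [-0.0, 0.953, 0.303, -0.001]
contact_force: [-0.3, -0.8, -4.4]
finger_gap: 54.1
finger_force: 85.7
heading 35.28 tilt 0.14 shift mm tool [ 7.3 -1.8 18. ] twist 0.28 q6 0.88 pos [577.9  24.4 150. ] F [-0.3 -0.8 -4.4] gap 54.1
```

```bash
python3 -m pendant '[0.0073,-0.0018,0.005,0.28, 0,0,0.007,0, 0,0,0.007,0, 0,0,0,0, 0,0,0,0]'
python3 - <<'E'
from h import *
go(582.7,30.1,126,35)
E
```

```text
t: 19.45
position: [583.2, 28.9, 131.5]
ee_rot: [-0.0, 0.954, 0.298, -0.001]
contact_force: [0.4, -0.3, -2.7]
finger_gap: 54.2
finger_force: 85.7
heading 34.7 tilt 0.09 shift mm tool [ 0.3 -1.2  5.5] twist -0.3 q6 0.89 pos [583.2  28.9 131.5] F [ 0.4 -0.3 -2.7] gap 54.2
```

```bash
python3 -m pendant '[0,-0.0008,0,0, 0,0,0,0, 0,0,0,0, 0,0,0,0]'
python3 -c "
from h import *
go(582.7,30.1,126,35)"
python3 -m pendant '[0,0,0.002,0, 0,0,0.002,0, 0,0,0.002,0, 0,0,0.002,0, 0,0,0.002,0, 0,0,0,0, 0,0,0,0]'
python3 -c "
from h import *
go(582.7,30.1,122,35);print(arm.get_state()['ft_torque'])"
```

```text
t: 19.85
position: [583.4, 30.0, 132.6]
ee_rot: [0.0, 0.954, 0.299, 0.0]
contact_force: [0.4, 0.4, -4.0]
finger_gap: 54.1
finger_force: 85.8
heading 34.74 tilt 0.03 shift mm tool [-0.5 -0.5  6.6] twist -0.26 q6 0.9 pos [583.4  30.  132.6] F [ 0.4  0.4 -4. ] gap 54.1
t: 20.55
position: [583.2, 30.0, 122.2]
ee_rot: [-0.0, 0.954, 0.298, -0.0]
contact_force: [-0.8, 0.2, -3.4]
finger_gap: 54.1
finger_force: 85.8
heading 34.73 tilt 0.01 shift mm tool [-0.4 -0.4  0.2] twist -0.27 q6 0.9 pos [583.2  30.  122.2] F [-0.8  0.2 -3.4] gap 54.1
[ 0.04258213  0.03258169 -0.04940414]
```

```bash
python3 -m pendant '[-0.0003,-0.0003,0.001,-0.2, 0,0,0.001,0, 0,0,0.001,0, 0,0,0,0]'
python3 -m pendant '[0,0,0.001,0, 0,0,0.001,0, 0,0,0.001,0, 0,0,0.001,0, 0,0,0,0]'
python3 -c "
from h import *
go(582.7,30.1,113,35);print(arm.get_state()['ft_torque'])"
```

```text
t: 20.95
position: [583.4, 30.0, 119.6]
ee_rot: [0.0, 0.954, 0.3, 0.001]
contact_force: [0.7, 0.6, -2.9]
finger_gap: 53.8
finger_force: 85.8
t: 21.45
position: [583.5, 30.0, 115.5]
ee_rot: [0.0, 0.954, 0.3, 0.001]
contact_force: [2.1, 1.4, -2.3]
finger_gap: 54.0
finger_force: 85.9
heading 34.93 tilt 0.09 shift mm tool [-0.6 -0.5  2.5] twist -0.07 q6 0.89 pos [583.5  30.  115.5] F [ 2.1  1.4 -2.3] gap 54.0
[ 0.07689083 -0.57792671  0.01863333]
```

```bash
python3 -m pendant '[0.0005,0,0.001,0, 0,0,0.001,0, 0,0,0.001,0, 0,0,0.001,0, 0,0,0,0]'
python3 -c "
from h import *
go(582.7,30.1,109,35);print(arm.get_state()['ft_torque'])"
```

```text
t: 21.95
position: [583.5, 30.3, 111.3]
ee_rot: [0.0, 0.954, 0.3, 0.0]
contact_force: [2.4, 0.4, -2.9]
finger_gap: 53.9
finger_force: 85.9
heading 34.93 tilt 0.04 shift mm tool [-0.8 -0.3  2.3] twist -0.07 q6 0.89 pos [583.5  30.3 111.3] F [ 2.4  0.4 -2.9] gap 53.9
[-0.06531826 -0.62489414  0.0052821 ]
```

```bash
python3 -m pendant '[0.0004,0,0.002,0, 0,0,0.002,0, 0,0,0.002,0, 0,0,0.002,0, 0,0,0.002,0, 0,0,0,0]'
python3 -m pendant '[0,0,0.002,0, 0,0,0.002,0, 0,0,0.002,0, 0,0,0.002,0, 0,0,0.002,0, 0,0,0,0]'
python3 -c "
from h import *
go(582.7,30.1,67,35);print(arm.get_state()['ft_torque'])"
```

```text
t: 22.55
position: [583.6, 30.5, 100.9]
ee_rot: [0.0, 0.954, 0.3, 0.0]
contact_force: [3.8, -1.3, -3.5]
finger_gap: 54.1
finger_force: 86.0
t: 23.15
position: [583.6, 30.5, 90.9]
ee_rot: [0.0, 0.954, 0.3, 0.0]
contact_force: [3.2, -0.8, -4.1]
finger_gap: 54.3
finger_force: 86.0
heading 34.93 tilt 0.01 shift mm tool [-1.  -0.2 23.9] twist -0.07 q6 0.89 pos [583.6  30.5  90.9] F [ 3.2 -0.8 -4.1] gap 54.3
[-0.16408415 -0.65979625  0.02575512]
```

```bash
python3 -m pendant '[0.0003,0.0004,0.002,0, 0,0,0.003,0, 0,0,0.003,0, 0,0,0.003,0, 0,0,0.003,0, 0,0,0,0]'
python3 -m pendant '[0,0,0.002,0, 0,0,0.002,0, 0,0,0.001,0, 0,0,0.001,0, 0,0,0,0]'
python3 -c "
from h import *
go(582.7,30.1,67,35);print(arm.get_state()['ft_torque'])"
```

```text
t: 23.75
position: [583.7, 30.5, 76.5]
ee_rot: [-0.0, 0.954, 0.3, -0.0]
contact_force: [3.9, -0.8, -5.6]
finger_gap: 54.1
finger_force: 85.8
t: 24.25
position: [583.7, 30.5, 71.0]
ee_rot: [-0.0, 0.954, 0.3, -0.0]
contact_force: [1.2, -0.3, -5.1]
finger_gap: 54.3
finger_force: 85.9
heading 34.93 tilt 0.04 shift mm tool [-1.1 -0.3  4. ] twist -0.07 q6 0.89 pos [583.7  30.5  71. ] F [ 1.2 -0.3 -5.1] gap 54.3
[-0.0703338  -0.21865663 -0.00583519]
```

```bash
python3 -m pendant '[0,0,0.001,0, 0,0,0.001,0, 0,0,0.0005,0, 0,0,0.0005,0, 0,0,0,0]'
python3 -m pendant '[0,0,0.0005,0, 0,0,0.0005,0, 0,0,0,0]'
python3 -c "
from h import *
go(582.7,30.1,67,35);print(arm.get_state()['ft_torque'])"
```

```text
t: 24.75
position: [583.7, 30.5, 68.1]
ee_rot: [-0.0, 0.954, 0.3, -0.0]
contact_force: [-0.1, 0.4, -3.9]
finger_gap: 54.2
finger_force: 85.9
t: 25.05
position: [583.8, 30.5, 67.7]
ee_rot: [-0.0, 0.954, 0.3, -0.0]
contact_force: [-1.9, 0.7, -0.7]
finger_gap: 54.0
finger_force: 86.3
heading 34.93 tilt 0.05 shift mm tool [-1.1 -0.3  0.7] twist -0.07 q6 0.89 pos [583.8  30.5  67.7] F [-1.9  0.7 -0.7] gap 54.0
[0.00937032 0.32753339 0.01060336]
```

Contact with the collar: the weight has come off the wrist at the expected height. I'll release, retreat and check.

```bash
python3 -m pendant '[0,0,0,0, 0,0,0,0, 0,0,0,0, 0,0,0,0, 0,0,-0.015,0, 0,0,-0.03,0, 0,0,-0.04,0, 0,0,-0.045,0, 0,0,-0.02,0, 0,0,0,0, 0,0,0,0]' 1
python3 - <<'E'
from h import *
go(582.7,30.1,217,35)
look("w10",("pulley","key"))
from fit import *
im,d,m,xs,ys,P=cloud("w10")
C=P[np.hypot(P[:,0]-583,P[:,1]-30.3)<60]
for n,z,rmax in(("boss",100,29),("rim",69,52),("top",104,16)):
    b=C[(abs(C[:,2]-z)<1.8)&(np.hypot(C[:,0]-583,C[:,1]-30.3)<rmax)];A=np.c_[b[:,:2]-[583,30],np.ones(len(b))]
    print(n,len(b),np.median(b[:,2]),np.linalg.lstsq(A,b[:,2],rcond=None)[0][:2],cv2.minEnclosingCircle(b[:,:2].astype(np.float32)))
b=C[(np.hypot(C[:,0]-574,C[:,1]-40)<4)];print("key top",np.median(b[:,2]))
sc,dd,cm=grab("scene");si,sd,sm=grab("side")
for c,o,t in(("scene",np.load("scene.npz")["im"],sc),("side",np.load("side.npz")["im"],si)):
    for n in("pin","stick","loop_tool","glue_bottle","cup","red_float"):
        q=arm.look_for(n,c);print(c,n,[(np.round(x["at"]),round(x["conf"],2)) for x in q[:1]])
cv2.imwrite("pics/fin.png",cv2.cvtColor(np.hstack([cv2.resize(im[100:260,160:360],(500,400)),cv2.resize(si[150:250,200:275],(300,400))]),cv2.COLOR_RGB2BGR))
E
```

```text
t: 26.15
position: [584.2, 30.4, 218.3]
ee_rot: [0.0, 0.954, 0.3, 0.001]
contact_force: [-0.3, -0.8, -0.9]
finger_gap: 85.2
finger_force: 0.0
heading 34.93 tilt 0.09 shift mm tool [-1.4 -0.6  1.3] twist -0.07 q6 0.89 pos [584.2  30.4 218.3] F [-0.3 -0.8 -0.9] gap 85.2
pulley 0.71 [254. 165.] 6471 med [591.  36.  70.] lo [538. -14.  47.] hi [629.  77. 101.]
pulley 0.46 [ 81. 128.] 5183 med [508. 237.  35.] lo [429. 213.   3.] hi [566. 275.  37.]
key 0.56 [239. 183.] 184 med [573.  39.  95.] lo [566.  32.  90.] hi [580.  47.  96.]
boss 1757 100.2616342088228 [-0.00142873 -0.00078068] ((582.091796875, 30.27381706237793), 28.16138458251953)
rim 4203 69.30659464681175 [-0.0020321  -0.00102563] ((582.5047607421875, 30.5291748046875), 50.107139587402344)
top 625 104.26140683880837 [-0.00499243 -0.00186456] ((583.0393676757812, 30.447031021118164), 14.912810325622559)
key top 95.34114609003926
scene pin [(array([151., 197.]), 0.51)]
scene stick [(array([196., 217.]), 0.76)]
scene loop_tool [(array([293., 265.]), 0.82)]
scene glue_bottle [(array([261., 174.]), 0.79)]
scene cup [(array([209., 153.]), 0.58)]
scene red_float [(array([370., 248.]), 0.63)]
side pin [(array([311., 286.]), 0.4)]
side stick [(array([270., 259.]), 0.7)]
side loop_tool [(array([268., 175.]), 0.54)]
side glue_bottle [(array([181., 228.]), 0.95)]
side cup [(array([173., 302.]), 0.85)]
side red_float [(array([239., 234.]), 0.59)]
```

View pics/fin.png

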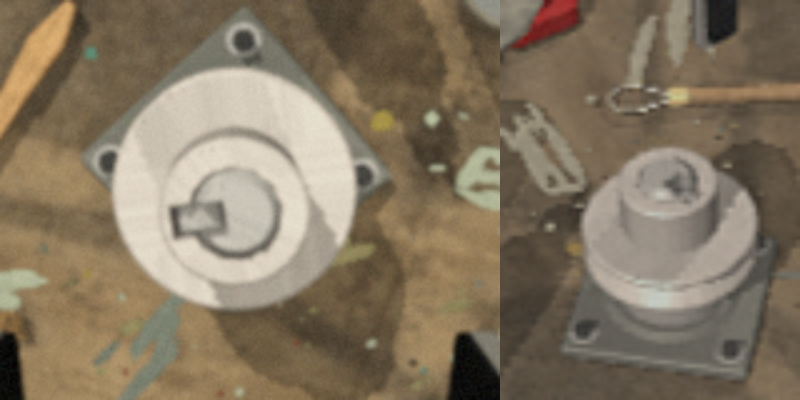

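The pulley sits level with its boss top at 100.3 mm, so it is home on the collar. The key is in the keyway with its top at 95.3 mm, and the pin and the other things have not moved.

```bash
python3 -c "
from station import arm
print(arm.hand_in())"
```

```text
the job is handed in; nothing more can be done
None
```

The job is handed in at about 27 s: by my last measurements the key is fully down in the spindle slot, the pulley is level and home on the collar over it, and the pin and the other things look undisturbed; no verdict came back.

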